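# Put away the stacked tube racks and load the mixer

## Robot

A 6-joint arm with a two-finger parallel gripper is mounted at the origin on the work surface. World frame = base frame: x ahead of the robot, y to its left, z up, the work surface at z = 0. Lengths are in m, angles in rad, forces in N, time in s.
With the tool pointing down it reaches from about 0.425 to 0.95 m from the base axis. Payload 3.5 kg.
Tool frame: the origin (TCP) lies midway between the tips of the shut fingers; the grasp point (between the pads) lies 19 mm behind it; z points along the fingers, y is the line along which they close (so a half turn about z gives the same grasp; the last joint's range is limited). The gripper opens to 85 mm and grips with 20 to 120 N. Pads are 22 mm wide; open, the fingers measure 114 mm over their backs; the gripper's body (76 mm by 85 mm) begins 54 mm behind the grasp point. The pads swing forward as they close: fully open they stand 13 mm farther back than shut.
Start: joints at [-1.456, 0.286, 1.577, -0, 1.279, -0.15], TCP at [0.177, -0.651, 0.231] pointing down, gripper open.
Joint ranges: [-2.77, 2.77], [-0.9, 2.22], [0.21, 2.48], [-1.53, 4.67], [0.24, 2.81], [-2.84, 2.84]. Speed limits (rad/s): [2.79, 2.79, 3.14, 3.14, 3.14, 3.14].

## Interface

Orientations are given as a unit quaternion [x, y, z, w].
In Python, from plant import ctrl gives the robot as it stands.
- The arm moves only by the tool send_rows, never from a script. Its argument "series" is a list that holds one entry, the list of rows, each a list of 7 numbers: the shift along the tool's x, y, z in cm, then the turn, a rotation vector about the tool's x, y, z in rad, then the opening, from -1 (shut) to 1 (fully open). In form: [[[x, y, z, rx, ry, rz, jaw], ...]]. A call has 1 to 10 rows; each row shifts and turns the commanded pose from where the row before left it, along the tool's axes as they then stand; what a row does not reach is not made up. A row lasts 1/8 s, in which the tool goes at most 62.5 mm and 10.7 degrees, less where a joint would pass 70% of its speed; a pose out of reach is approached as far as the arm can. A call is refused whole if a number of a shift passes 6.25 or a number of a turn 0.188, either way. A call with a gripper value outside its range is refused whole. The fingers move at their own pace and stop on an object; "force" is the grip in N (left out, the last holds). Time passes only in rows, so rows that do not move let the fingers close. It gives the time, the measured TCP pose, the force, the opening and the grip force at its end, in the units of the state.
- ctrl.get_state(): the state, without advancing time (a new reading comes with each control period).
- ctrl.read_camera(name): name is "scene" or "side" or "wrist"; returns a dict with "img" (400x640x3 uint8, red, green, blue), "fx", "fy", "cx", "cy" (pixels), "R" (3x3) and "t" (3): a world point X has camera coordinates R X + t; the wrist camera has in their place "hand_eye" (4x4, takes a point from camera to tool coordinates, whose origin is the TCP and whose axes are the flange's). Camera axes: x right, y down, z forward; pixel columns grow to the right and rows downward; lengths in m; the calibration is good to about 2 mm. A picture is of the moment at which its call begins: read the wrist's pose just before it. There is no depth.
- ctrl.sign_off(): hands the job in; it is judged then, once.
The state is a dict: "time": time; "qpos": joint angles; "dq": joint speeds; "joint_efforts": joint torques, N m; "eef_pos": TCP position; "tcp_rot": TCP orientation; "contact_force": force on the tool from outside, world axes, zero at the start; "wrist_torque": the same for the moment, N m; "opening": opening from 0.0 (shut) to 1.0 (fully open); "finger_force": force on a finger pad.
Only numpy, scipy, OpenCV 4.12 (cv2) and the standard library are available. Lean on these libraries where they do the work, as an engineer would, in place of code of your own. Each camera call takes 0.05 s, during which the arm holds its last target. There are 200 camera calls.

## Task

Take the stack apart: fit the round rotor over the mixer's drive key, turned so that its slot lines up and it sits fully down on the mixer, and set each of the three tube racks upright and flat in the tray of its own size. Set things down, do not drop them, and do not knock over the glass flask.

Things in the scene. Friction and masses are not known exactly. Their poses are not given: they have to be found in the camera images.
- long_rack: The long rack: an aluminium test-tube rack, a stiff closed block 160 mm long (its x), 60 mm wide (its y) and 50 mm high (z up), about 350 g, with 2 rows of 7 large tube holes (18 mm) on top. It is the bottom of the stack, standing on the bench at the start. Origin at the centre of its underside. Grip it across its width, near the top.
- long_tray: The long rack's tray, fixed to the bench: a shallow open steel tray, outside 182 mm long (its x) and 82 mm wide (its y), 10 mm high, walls 3 mm thick, so inside it is 16 mm longer and 16 mm wider than the long rack. Origin at the centre of its underside; the inner floor lies 3 mm above it. Either way round is right.
- middle_rack: The middle rack: an aluminium test-tube rack, a stiff closed block 116 mm long (its x), 56 mm wide (its y) and 50 mm high (z up), about 280 g, with 3 rows of 7 tube holes (12 mm) on top. It stands on the long rack at the start. Origin at the centre of its underside. Grip it across its width, near the top.
- middle_tray: The middle rack's tray, fixed to the bench: a shallow open steel tray, outside 138 mm long (its x) and 78 mm wide (its y), 10 mm high, walls 3 mm thick, so inside it is 16 mm longer and 16 mm wider than the middle rack. Origin at the centre of its underside; the inner floor lies 3 mm above it. Either way round is right.
- short_rack: The short rack: an aluminium test-tube rack, a stiff closed block 78 mm long (its x), 50 mm wide (its y) and 45 mm high (z up), about 180 g, with 3 rows of 4 tube holes (10 mm) on top. It stands on the middle rack at the start. Origin at the centre of its underside. Grip it across its width, near the top.
- short_tray: The short rack's tray, fixed to the bench: a shallow open steel tray, outside 100 mm long (its x) and 72 mm wide (its y), 10 mm high, walls 3 mm thick, so inside it is 16 mm longer and 16 mm wider than the short rack. Origin at the centre of its underside; the inner floor lies 3 mm above it. Either way round is right.
- rotor: Tube rotor: a grey plastic drum, 46 mm across, 34 mm high, about 120 g, with a straight slot right through it from top to bottom, 34 mm long along its x (rounded ends), 12 mm wide along its y, centred. On top of the stack (on the short rack) at the start. Origin at the centre of its underside, z up. Grip it across its round side, in any direction.
- mixer: Mixer, fixed: a white box 120 (its x) by 110 (y) by 40 mm high, origin at the centre of its underside. Amid its top stands a fixed dark steel key, 28 mm long along x, 8 mm thick along y, its rounded top 64 mm above the bench. The rotor's slot goes over the key, either way round, 2 mm play each side in y, 3 mm in x; the rotor then rests on the mixer's top, 40 mm above the bench.
- flask: A small glass conical flask that stands near by and is not part of the job: 64 mm across at the base, 110 mm high, light. Origin at the centre of its base, z up.
Not all that is in view belongs to the job. What is shaped like the flask but pink is not meant.

How it is judged:
By the outcome, as a careful person would: the job done as asked, in the order asked, and still so for the second after the job is handed in, with the robot touching nothing.
It also fails if it takes over 118 s, if anything falls off the work surface, if the arm or the gripper's body presses on something with over 40 N, if the wrist force passes 120 N, or if a joint passes its speed limit or range.

## Working session

There is one attempt and no reset: what is moved stays moved. The work goes in short steps, Python scripts to look and compute and a tool call to move; the robot and the scene stay as the last step left them, time stands still between calls to the robot, and variables do not carry over. Pictures are saved under pics/ and viewed, at most 14 in all, crops included, and the job is handed in when it is done.

Besides the shell and the picture viewer there is one more tool, called after "Request:" in YAML: its name, and indented under it one key for each argument. send_rows: Moves the arm, as the interface text tells. Its arguments: {"type":"object","properties":{"series":{"type":"array"},"force":{"type":"number"}},"required":["series"]}

```bash
ls; mkdir -p pics; python3 - <<'E'
from plant import ctrl
import cv2,json,pickle
s=ctrl.get_state(); print({k:s[k] for k in('time','eef_pos','tcp_rot','opening','contact_force')})
for n in('scene','side'):
    c=ctrl.read_camera(n); cv2.imwrite(f'pics/{n}0.png',c['img'][:,:,::-1]); pickle.dump(c,open(f'{n}.pkl','wb'))
    print(n,c['fx'],c['cx'],c['cy'],c['R'],c['t'])
c=ctrl.read_camera('wrist');print(c['hand_eye'],c['fx']); cv2.imwrite('pics/w0.png',c['img'][:,:,::-1])
E
```

```text
pics
{'time': 0.0, 'eef_pos': array([ 0.17662263, -0.6507942 ,  0.22992004]), 'tcp_rot': array([ 9.91245081e-01,  1.32029361e-01,  2.02988947e-05, -1.19832406e-03]), 'opening': 1.0013998633322794, 'contact_force': array([ 0.16656047, -0.19211429, -0.3266074 ])}
scene 448.4207150591995 321.0611475061075 208.75714681958638 [[-0.19650162  0.98041494  0.01317822]
 [ 0.80704258  0.16935677 -0.56568592]
 [-0.55683875 -0.10052281 -0.82451548]] [ 0.13552172 -0.43685501  1.72657027]
side 378.2464821216742 321.7186645029255 195.59930801947525 [[ 0.9934294  -0.11442244 -0.00235034]
 [-0.07281028 -0.61603651 -0.78434539]
 [ 0.08829882  0.7793629  -0.62031991]] [-0.61573925  0.1319015   1.05753969]
[[ 3.38221681e-04 -9.50859105e-01 -3.09623722e-01  7.89131605e-02]
 [ 9.99999919e-01  3.89795843e-04 -1.04705393e-04 -7.78802202e-05]
 [ 2.20250116e-04 -3.09623661e-01  9.50859159e-01 -1.42100069e-01]
 [ 0.00000000e+00  0.00000000e+00  0.00000000e+00  1.00000000e+00]] 322.2006558948778
```

View pics/scene0.png

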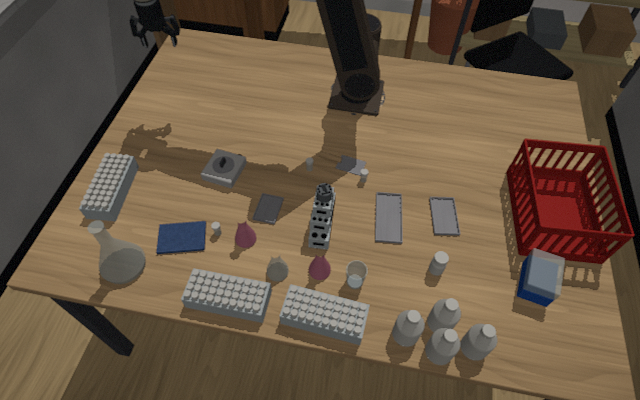

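View pics/side0.png

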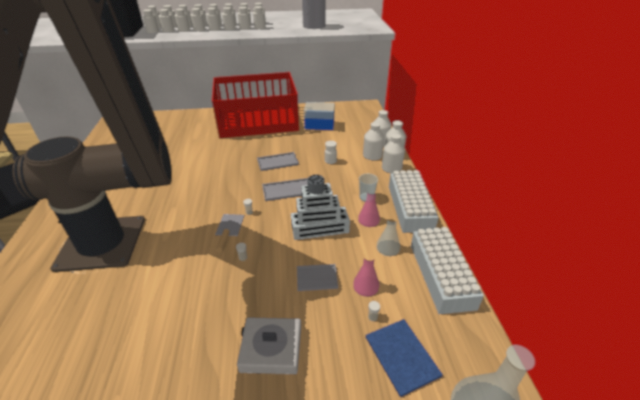

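Scene view: stack at (322,215), mixer (223,167), trays at (389,217), (444,216) and (268,208), glass flask at (278,266). The pink ones at (245,234) and (319,266) aren't meant. I'll enlarge this area.

```bash
python3 - <<'E'
import cv2
a=cv2.imread('pics/scene0.png')
cv2.imwrite('pics/c1.png',cv2.resize(a[145:285,195:355],None,fx=5,fy=5,interpolation=cv2.INTER_CUBIC)[:600])
cv2.imwrite('pics/c2.png',cv2.resize(a[150:250,330:470],None,fx=5.5,fy=5.5,interpolation=cv2.INTER_CUBIC))
cv2.imwrite('pics/c1.png',cv2.resize(a[145:285,195:355],None,fx=4,fy=4,interpolation=cv2.INTER_CUBIC))
E
```

```text
(no output)
```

View pics/c1.png

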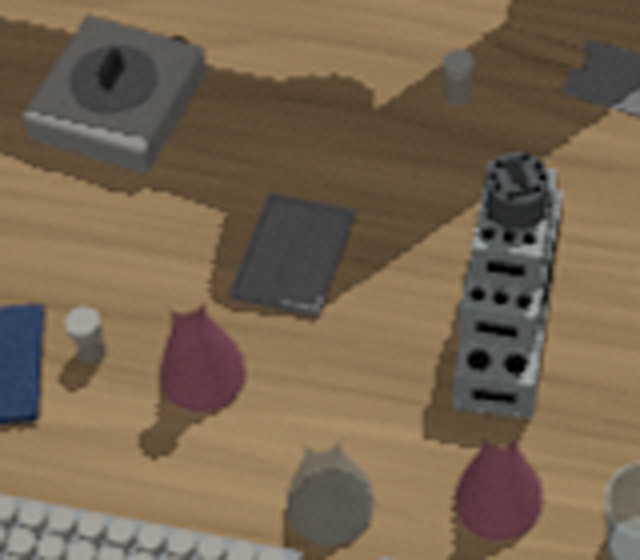

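View pics/c2.png

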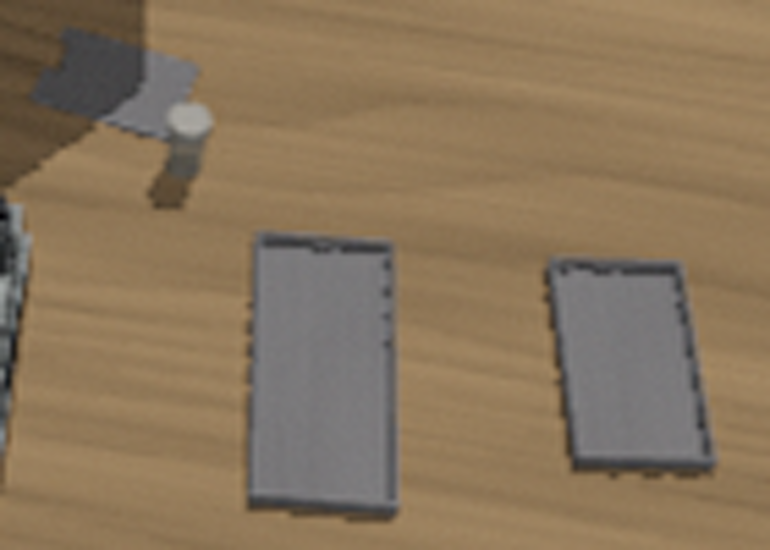

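Crops: mixer disk at c1 (114,77), short tray corners (270,195) (355,208) (320,315) (232,295), rotor top at (519,178). In c2 the long tray is the left one and the middle tray the right one. The flat sheet at c2 (115,80) has no rim and is no tray.

```bash
cat > h.py <<'E'
import numpy as np, pickle, cv2
from scipy.spatial.transform import Rotation as Ro
def ray(c,p,z):
    d=np.array([(p[0]-c['cx'])/c['fx'],(p[1]-c['cy'])/c['fy'],1.])
    R=np.array(c['R']);C=-R.T@np.array(c['t']);d=R.T@d
    return C+d*(z-C[2])/d[2]
def wrist(s,c):
    T=np.eye(4);T[:3,:3]=Ro.from_quat(s['tcp_rot']).as_matrix();T[:3,3]=s['eef_pos']
    T=T@np.array(c['hand_eye']);R=T[:3,:3].T
    return dict(fx=c['fx'],fy=c['fy'],cx=c['cx'],cy=c['cy'],R=R,t=-R@T[:3,3])
def rect(P):
    P=np.array(P);ctr=P.mean(0);e=[np.roll(P,-1,0)[i]-P[i] for i in range(4)]
    L=[np.linalg.norm(x[:2]) for x in e];i=int(L[1]+L[3]>L[0]+L[2]);d=e[i]-e[i+2]
    return ctr.round(4),np.round(L,3),'yaw(long) deg',round(np.degrees(np.arctan2(d[1],d[0]))%180,1)
def snap(n):
    from plant import ctrl
    s=ctrl.get_state();c=ctrl.read_camera('wrist');cv2.imwrite(f'pics/{n}.png',c['img'][:,:,::-1])
    w=wrist(s,c);pickle.dump(w,open(f'{n}.pkl','wb'));return s,w
E
python3 - <<'E'
from h import *
c=pickle.load(open('scene.pkl','rb'))
f=lambda p,o,s:((p[0]+.5)/s-.5+o[0],(p[1]+.5)/s-.5+o[1])
a=lambda p,z:ray(c,f(p,(195,145),4),z)
b=lambda p,z:ray(c,f(p,(330,150),5.5),z)
print('long',rect([b(p,.01) for p in[(257,233),(392,240),(397,507),(249,497)]]))
print('mid',rect([b(p,.01) for p in[(548,260),(680,264),(714,460),(574,460)]]))
print('short',rect([a(p,.01) for p in[(270,195),(355,208),(320,312),(232,293)]]))
print('mix',rect([a(p,.04) for p in[(85,15),(205,47),(147,150),(25,115)]]),a((114,77),.04))
print('rotor',a((519,178),.179))
print('flask',a((330,505),.0)); print('pinkR',a((498,500),0),'pinkL',a((203,375),0),'vial',a((458,95),0))
print('rackfront',a((455,400),0),a((533,413),0))
print('mid rack front', a((465,303),.1),a((540,315),.1), 'short', a((475,243),.145),a((548,250),.145))
E
```

```text
long (array([0.5371, 0.184 , 0.01  ]), array([0.079, 0.182, 0.081, 0.181]), 'yaw(long) deg', np.float64(6.2))
mid (array([0.4972, 0.354 , 0.01  ]), array([0.077, 0.134, 0.078, 0.137]), 'yaw(long) deg', np.float64(9.7))
short (array([ 0.583 , -0.1912,  0.01  ]), array([0.07 , 0.102, 0.071, 0.097]), 'yaw(long) deg', np.float64(178.4))
mix (array([ 0.4685, -0.3709,  0.04  ]), array([0.11 , 0.114, 0.108, 0.114]), 'yaw(long) deg', np.float64(173.5)) [ 0.46514209 -0.37347752  0.04      ]
rotor [ 0.60146994 -0.01069872  0.179     ]
flask [ 0.78743638 -0.11024131  0.        ]
pinkR [0.75879368 0.00811443 0.        ] pinkL [ 0.70118642 -0.23172314  0.        ] vial [ 0.39306018 -0.1006577   0.        ]
rackfront [ 0.68353569 -0.04018509  0.        ] [0.68256346 0.01941393 0.        ]
mid rack front [ 0.66023906 -0.03690437  0.1       ] [0.65925703 0.01740119 0.1       ] short [ 0.63838128 -0.0341697   0.145     ] [0.63373738 0.01693399 0.145     ]
```

```bash
cat >> h.py <<'E'
def plan(target,yaw=None,jaw=1,lim=5.0):
    """rows to bring measured pose to target (m) with tool pointing down, tool-x yaw (deg); prints one row and count"""
    from plant import ctrl
    s=ctrl.get_state();R=Ro.from_quat(s['tcp_rot']).as_matrix();y0=np.arctan2(R[1,0],R[0,0])
    y1=y0 if yaw is None else np.radians(yaw);dy=(y1-y0+np.pi/2)%np.pi-np.pi/2
    dp=np.array(target)-s['eef_pos'];n=int(np.ceil(max(np.linalg.norm(dp)*100/lim,abs(dy)/.16,1)))
    # translate first w.r.t. current axes; separate turn
    d=R.T@dp*100
    lvl=(Ro.from_matrix(R).inv()*Ro.from_matrix([[np.cos(y0+dy),np.sin(y0+dy),0],[np.sin(y0+dy),-np.cos(y0+dy),0],[0,0,-1]])).as_rotvec()
    print('t',round(s['time'],2),'pos',s['eef_pos'].round(4),'yaw',round(np.degrees(y0),1),'q6',round(s['qpos'][5],2),'F',np.round(s['contact_force'],1),'op',round(s['opening'],2),'ff',s['finger_force'])
    print('n',n,'shift tot',d.round(2),'turn',lvl.round(3),'per row(shift)',(d/n).round(2),'turn/row',(lvl/n).round(3))
E
```

Request:
send_rows:
  series:
    - [[4.4,-2.4,0,0,0,0,1],[4.4,-2.4,0,0,0,0,1],[4.4,-2.4,0,0,0,0,1],[4.4,-2.4,0,0,0,0,1],[4.4,-2.4,0,0,0,0,1],[4.4,-2.4,0,0,0,0,1],[4.4,-2.4,0,0,0,0,1],[4.4,-2.4,0,0,0,0,1],[0,0,0,0,0,0,1],[0,0,0,0,0,0,1]]

```text
time: 1.4
eef_pos: [0.4659, -0.3741, 0.231]
tcp_rot: [0.991, 0.132, -0.0, -0.0]
contact_force: [0.1, -0.9, 0.1]
opening: 1.002
finger_force: 0.0
```

```bash
python3 - <<'E'
from h import *
s,w=snap('w1')
plan((.6,-.01,.30))
E
```

```text
t 1.45 pos [ 0.4656 -0.3746  0.2311] yaw 15.1 q6 0.46 F [ 1.3  0.5 -0.2] op 1.0 ff 0.0
n 8 shift tot [ 22.49 -31.68  -6.9 ] turn [-0.     0.001 -0.   ] per row(shift) [ 2.81 -3.96 -0.86] turn/row [-0.  0. -0.]
```

View pics/w1.png

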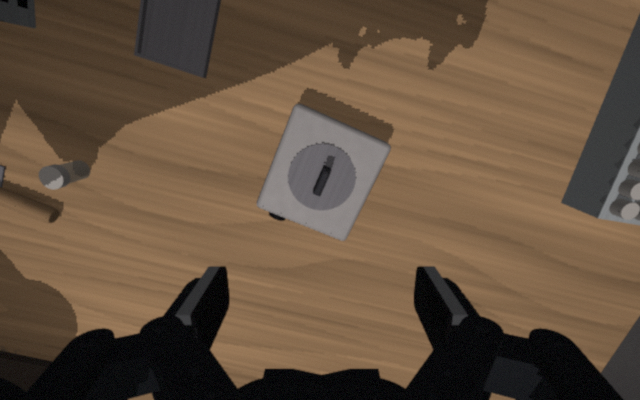

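Mixer top corners are at (299,103) (390,145) (344,240) (258,205), disk centre (322,176), and the key runs (317,192)-(332,157).

```bash
python3 - <<'E'
from h import *
w=pickle.load(open('w1.pkl','rb'))
P=[ray(w,p,.04) for p in[(299,103),(390,145),(344,240),(258,205)]];print(rect(P))
print('disk',ray(w,(322,176),.04)); a,b=ray(w,(317,193),.062),ray(w,(331,158),.062);d=b-a;print('key',(a+b)/2,np.linalg.norm(d),np.degrees(np.arctan2(d[1],d[0])))
a=cv2.imread('pics/w1.png');cv2.imwrite('pics/c3.png',cv2.resize(a[95:250,250:400],None,fx=3.6,fy=3.6,interpolation=cv2.INTER_CUBIC))
E
```

```text
(array([ 0.4698, -0.3744,  0.04  ]), array([0.101, 0.115, 0.103, 0.115]), 'yaw(long) deg', np.float64(171.8))
disk [ 0.46967711 -0.37383764  0.04      ]
key [ 0.47514294 -0.3742163   0.062     ] 0.03775456988486548 -6.049088873530343
```

View pics/c3.png

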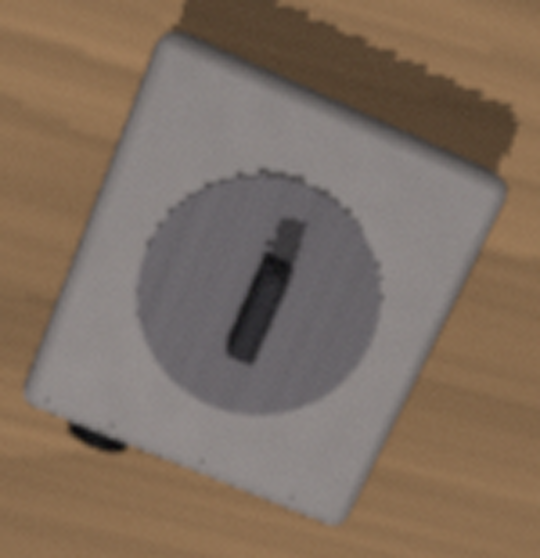

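Request:
send_rows:
  series:
    - [[2.4,-4.0,-0.9,0,0,0,1],[2.4,-4.0,-0.9,0,0,0,1],[2.4,-4.0,-0.9,0,0,0,1],[2.4,-4.0,-0.9,0,0,0,1],[2.4,-4.0,-0.9,0,0,0,1],[2.4,-4.0,-0.9,0,0,0,1],[2.4,-4.0,-0.9,0,0,0,1],[2.4,-4.0,-0.9,0,0,0,1],[0,0,0,0,0,0,1],[0,0,0,0,0,0,1]]

```text
time: 2.7
eef_pos: [0.5675, -0.0162, 0.303]
tcp_rot: [0.991, 0.131, -0.0, 0.0]
contact_force: [-0.1, -0.4, -0.5]
opening: 0.999
finger_force: 0.0
```

```bash
python3 - <<'E'
from h import *
s,w=snap('w2')
plan((.6,-.01,.30))
E
```

```text
t 2.75 pos [ 0.5674 -0.0165  0.3028] yaw 15.1 q6 1.1 F [ 0.2 -0.  -0.1] op 1.0 ff 0.0
n 1 shift tot [3.32 0.22 0.28] turn [0.    0.001 0.   ] per row(shift) [3.32 0.22 0.28] turn/row [0.    0.001 0.   ]
```

View pics/w2.png

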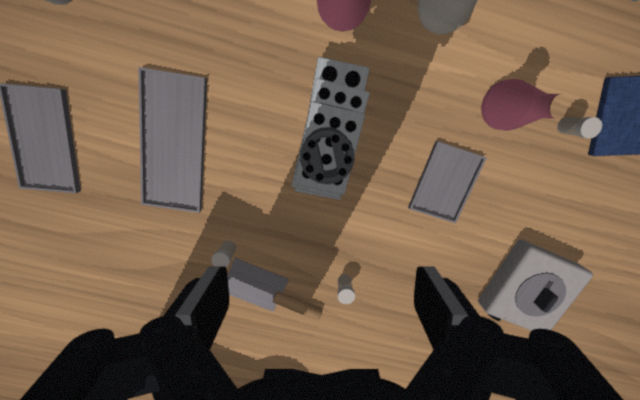

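Wrist view: rotor at (327,156), stack tilted from (342,58) to (318,196), short tray (447,180), long tray (173,139), middle tray (41,137). I'll enlarge the stack.

```bash
python3 - <<'E'
from h import *
w=pickle.load(open('w1.pkl','rb'))
g=lambda p:((p[0]+.5)/3.6-.5+250,(p[1]+.5)/3.6-.5+95)
a,b=ray(w,g((241,352)),.062),ray(w,g((279,262)),.062);d=b-a;print('key',(a+b)/2,np.linalg.norm(d),np.degrees(np.arctan2(d[1],d[0])), 'disk',ray(w,g((259,291)),.04))
P=[ray(w,g(p),.04) for p in[(168,32),(507,183),(340,525),(28,395)]];print(rect(P))
w=pickle.load(open('w2.pkl','rb'))
print('short',rect([ray(w,p,.01) for p in[(437,140),(484,155),(457,221),(409,207)]]))
print('long',rect([ray(w,p,.01) for p in[(141,66),(208,73),(202,212),(141,205)]]))
print('mid',rect([ray(w,p,.01) for p in[(2,83),(67,85),(79,192),(17,188)]]))
a=cv2.imread('pics/w2.png');cv2.imwrite('pics/c4.png',cv2.resize(a[52:202,285:385],None,fx=4,fy=4,interpolation=cv2.INTER_CUBIC))
E
```

```text
key [ 0.47044439 -0.37337013  0.062     ] 0.02740706594266382 -7.137600455545271 disk [ 0.47010981 -0.37326406  0.04      ]
(array([ 0.4695, -0.3738,  0.04  ]), array([0.104, 0.115, 0.104, 0.113]), 'yaw(long) deg', np.float64(172.1))
short (array([ 0.586 , -0.1912,  0.01  ]), array([0.069, 0.098, 0.074, 0.098]), 'yaw(long) deg', np.float64(179.4))
long (array([0.5398, 0.1813, 0.01  ]), array([0.083, 0.186, 0.086, 0.184]), 'yaw(long) deg', np.float64(5.8))
mid (array([0.4994, 0.3507, 0.01  ]), array([0.082, 0.141, 0.085, 0.139]), 'yaw(long) deg', np.float64(7.2))
```

View pics/c4.png

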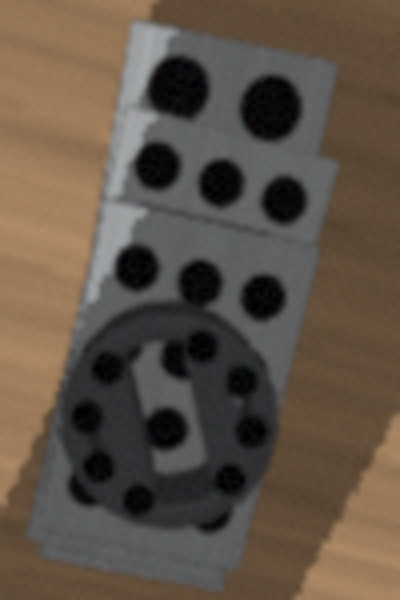

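Rotor hole-ring centre at c4 (170,423), slot along (155,356)-(185,489). Front edges of the racks: short (105,197)-(317,243), middle (123,105)-(337,158), long (133,22)-(336,65).

```bash
python3 - <<'E'
from h import *
w=pickle.load(open('w2.pkl','rb'))
g=lambda p,z:ray(w,((p[0]+.5)/4-.5+285,(p[1]+.5)/4-.5+52),z)
an=lambda d:round(np.degrees(np.arctan2(d[1],d[0])),1)
print('rotor',g((170,423),.179),'slot yaw',an(g((155,356),.179)-g((185,489),.179)))
for n,a,b,z,L in[('short',(105,197),(317,243),.145,.078),('mid',(123,105),(337,158),.1,.116),('long',(133,22),(336,65),.05,.16)]:
    a,b=g(a,z),g(b,z);e=a-b;u=np.array([e[1],-e[0],0])/np.linalg.norm(e)
    print(n,'w',np.linalg.norm(e),'yaw',an(u),'ctr',(a+b)/2-u*L/2)
a,b,c=g((105,197),.145),g((28,538),.145),g((238,572),.145);print('short side',an(a-b),np.linalg.norm(a-b),'back',an(b-c)-90,np.linalg.norm(b-c),(g((317,243),.145)+b)/2)
plan((.6,-.01,.30))
E
```

```text
rotor [ 0.60213681 -0.01192355  0.179     ] slot yaw 28.1
short w 0.04831581820560098 yaw 3.4 ctr [ 0.60391125 -0.01323535  0.145     ]
mid w 0.05532579837287398 yaw 2.1 ctr [ 0.6063691  -0.01411358  0.1       ]
long w 0.05844285000709872 yaw 4.2 ctr [ 0.61012932 -0.01482093  0.05      ]
short side 1.2 0.0801499274009548 back 5.599999999999994 0.05129997521360892 [ 0.60277514 -0.01174953  0.145     ]
t 2.75 pos [ 0.5674 -0.0165  0.3028] yaw 15.1 q6 1.1 F [ 0.2 -0.  -0.1] op 1.0 ff 0.0
n 1 shift tot [3.32 0.22 0.28] turn [0.    0.001 0.   ] per row(shift) [3.32 0.22 0.28] turn/row [0.    0.001 0.   ]
```

Request:
send_rows:
  series:
    - [[1.75,0.23,3,0,0,0,1],[1.7,0.23,3,0,0,0,1],[0,0,3,0,0,-0.113,1],[0,0,0,0,0,-0.113,1],[0,0,0,0,0,0,1],[0,0,0,0,0,0,1]]

```text
time: 3.5
eef_pos: [0.6024, -0.0114, 0.2138]
tcp_rot: [0.97, 0.241, 0.0, 0.0]
contact_force: [-0.3, -0.5, 0.7]
opening: 0.999
finger_force: 0.0
```

```bash
python3 - <<'E'
from h import *
s,w=snap('w3')
plan((.602,-.012,.148),28)
a=cv2.imread('pics/w3.png');cv2.imwrite('pics/c5.png',a[60:330,180:480])
E
```

```text
t 3.55 pos [ 0.6025 -0.0112  0.214 ] yaw 28.0 q6 0.9 F [0.2 0.1 0.1] op 1.0 ff 0.0
n 2 shift tot [-0.08  0.04  6.6 ] turn [ 0.001 -0.001 -0.   ] per row(shift) [-0.04  0.02  3.3 ] turn/row [ 0. -0. -0.]
```

View pics/c5.png

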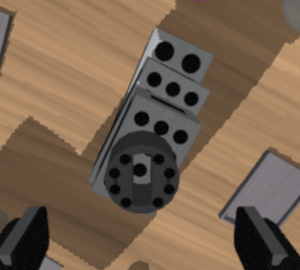

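Rotor centre at (322,241), its slot runs vertically in the image, so tool x is aligned with it.

```bash
python3 - <<'E'
from h import *
w=pickle.load(open('w3.pkl','rb'));print(ray(w,(322,241),.179))
E
```

```text
[ 0.60200745 -0.01205989  0.179     ]
```

Request:
send_rows:
  series:
    - [[0,0,2.2,0,0,0,1],[0,0,2.2,0,0,0,1],[0,0,2.2,0,0,0,1],[0,0,0,0,0,0,1],[0,0,0,0,0,0,0.3],[0,0,0,0,0,0,0.0],[0,0,0,0,0,0,-0.3],[0,0,0,0,0,0,-0.4],[0,0,0,0,0,0,-0.4],[0,0,0,0,0,0,-0.4]]
  force: 30

```text
time: 4.8
eef_pos: [0.6032, -0.0106, 0.1492]
tcp_rot: [0.97, 0.243, 0.001, 0.001]
contact_force: [-0.7, -0.4, 6.3]
opening: 0.537
finger_force: 31.3
```

Request:
send_rows:
  series:
    - [[0,0,-1.0,0,0,0,-0.4],[0,0,-2,0,0,0,-0.4],[0,0,-3,0,0,0,-0.4],[0,0,-2,0,0,0,-0.4],[0,0,0,0,0,0,-0.4],[0,0,0,0,0,0,-0.4]]

```text
time: 5.55
eef_pos: [0.6016, -0.0102, 0.2263]
tcp_rot: [0.97, 0.243, -0.001, -0.0]
contact_force: [0.4, -0.1, -1.3]
opening: 0.535
finger_force: 31.0
```

```bash
python3 - <<'E'
from h import *
s,w=snap('w4')
plan((.4695,-.374,.17),-7.5)
E
```

```text
t 5.6 pos [ 0.6014 -0.0102  0.2258] yaw 28.1 q6 0.89 F [-0.4  0.6 -1.5] op 0.53 ff 31.01360946893692
n 8 shift tot [-28.77  25.88   5.59] turn [-0.001  0.003  0.622] per row(shift) [-3.6   3.23  0.7 ] turn/row [-0.     0.     0.078]
```

View pics/w4.png

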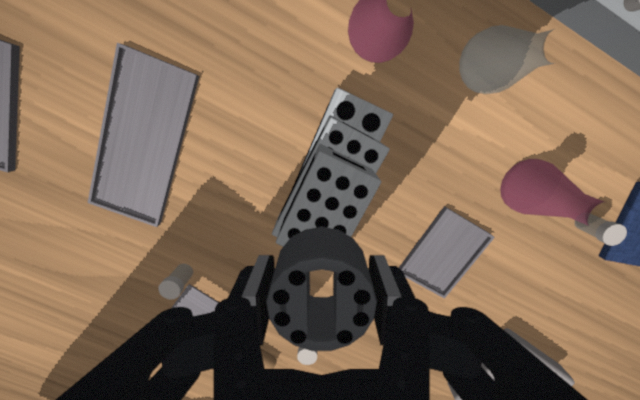

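The rotor is held straight: ring centre (321.5,307), slot along tool x. Moving over the mixer.

Request:
send_rows:
  series:
    - [[-3.2,2.88,0,0,0,0,-0.4],[-3.2,2.88,0,0,0,0,-0.4],[-3.2,2.88,0,0,0,0,-0.4],[-3.2,2.88,0,0,0,0,-0.4],[-3.2,2.88,0,0,0,0,-0.4],[-3.2,2.88,0,0,0,0,-0.4],[-3.2,2.88,0,0,0,0,-0.4],[-3.2,2.88,0,0,0,0,-0.4],[-3.2,2.86,1,0,0,0.155,-0.4],[0,0,1,0,0,0.155,-0.4]]

```text
time: 6.85
eef_pos: [0.4685, -0.3768, 0.2055]
tcp_rot: [0.996, 0.086, -0.001, -0.001]
contact_force: [-0.3, -0.3, -1.9]
opening: 0.538
finger_force: 31.1
```

Request:
send_rows:
  series:
    - [[0,0,1.5,0,0,0.155,-0.4],[0,0,1.5,0,0,0.155,-0.4],[0,0,0,0,0,0,-0.4],[0,0,0,0,0,0,-0.4]]

```text
time: 7.35
eef_pos: [0.4703, -0.3744, 0.1771]
tcp_rot: [0.998, -0.063, -0.0, -0.0]
contact_force: [0.9, -0.4, -1.3]
opening: 0.538
finger_force: 31.1
```

```bash
python3 - <<'E'
from h import *
w=pickle.load(open('w4.pkl','rb'));r=ray(w,(321.5,307),.2258+.030)
c,s=np.cos(np.radians(28.1)),np.sin(np.radians(28.1));d=r-[.6014,-.0102,0];print('rotor in tool x,y',d[0]*c+d[1]*s,d[0]*s-d[1]*c)
s,w=snap('w5')
plan((.4695,-.374,.08),-7.5)
a=cv2.imread('pics/w5.png');cv2.imwrite('pics/c6.png',cv2.resize(a[160:380,200:440],None,fx=2.5,fy=2.5))
E
```

```text
rotor in tool x,y -0.0009308227307143267 0.0001327156659812139
t 7.4 pos [ 0.4705 -0.3746  0.1777] yaw -7.3 q6 0.86 F [ 1.1 -0.5 -0.7] op 0.54 ff 31.13886684179306
n 2 shift tot [-0.11 -0.05  9.77] turn [ 0.    -0.     0.004] per row(shift) [-0.05 -0.03  4.88] turn/row [ 0.    -0.     0.002]
```

View pics/c6.png

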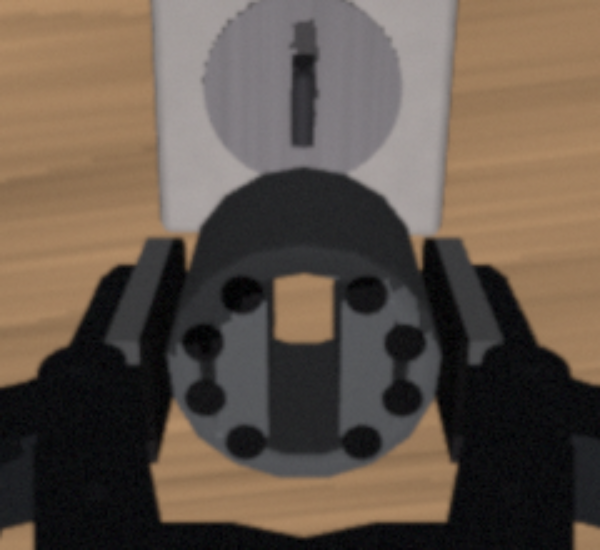

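```bash
python3 - <<'E'
from h import *
w=pickle.load(open('w5.pkl','rb'));g=lambda p,z:ray(w,((p[0]+.5)/2.5-.5+200,(p[1]+.5)/2.5-.5+160),z)
a,b=g((304,72),.063),g((303,146),.063);print('key',(a+b)/2,np.linalg.norm(a-b),np.degrees(np.arctan2(*(a-b)[1::-1])),'disk l/r',(g((203,84),.04)+g((402,84),.04))/2, 'rotor',g((304,368),.2077),w['cx'])
E
```

```text
key [ 0.46794029 -0.37415446  0.063     ] 0.025899233816470142 -7.994558172655227 disk l/r [ 0.47031653 -0.37408365  0.04      ] rotor [ 0.46987583 -0.37455481  0.2077    ] 321.1136564360272
```

Key and rotor axes agree within about 1 mm and 1°. Descending.

Request:
send_rows:
  series:
    - [[0,0,3,0,0,0.004,-0.4],[0,0,3,0,0,0,-0.4],[-0.05,0,3,0,0,0,-0.4],[0,0,1,0,0,0,-0.4],[0,0,0.8,0,0,0,-0.4],[0,0,0.4,0,0,0,-0.4],[0,0,0,0,0,0,-0.4],[0,0,0,0,0,0,-0.4]]

```text
time: 8.4
eef_pos: [0.4702, -0.3749, 0.0662]
tcp_rot: [0.998, -0.067, 0.001, 0.001]
contact_force: [-0.3, 0.3, -1.3]
opening: 0.536
finger_force: 31.1
```

Request:
send_rows:
  series:
    - [[0,0,0.3,0,0,0,-0.4],[0,0,0.3,0,0,0,-0.4],[0,0,0.3,0,0,0,-0.4],[0,0,0.3,0,0,0,-0.4],[0,0,0.3,0,0,0,-0.4],[0,0,0.3,0,0,0,-0.4],[0,0,0,0,0,0,-0.4]]

```text
time: 9.28
eef_pos: [0.4696, -0.3742, 0.0469]
tcp_rot: [0.998, -0.067, -0.0, -0.0]
contact_force: [-0.5, -0.8, -1.2]
opening: 0.533
finger_force: 31.1
```

No contact force, so the slot is over the key (bottom about 43 mm). Easing down to the mixer's top.

Request:
send_rows:
  series:
    - [[0,0,0.15,0,0,0,-0.4],[0,0,0.1,0,0,0,-0.4],[0,0,0.1,0,0,0,-0.4],[0,0,0,0,0,0,-0.4],[0,0,0,0,0,0,-0.4]]

```text
time: 9.9
eef_pos: [0.4699, -0.3745, 0.0442]
tcp_rot: [0.998, -0.067, 0.0, 0.0]
contact_force: [-2.3, 0.4, 2.6]
opening: 0.536
finger_force: 31.3
```

Request:
send_rows:
  series:
    - [[0,0,0,0,0,0,0.2],[0,0,0,0,0,0,0.4],[0,0,0,0,0,0,0.6],[0,0,-1,0,0,0,0.8],[0,0,-3,0,0,0,1],[0,0,-4,0,0,0,1],[0,0,-4,0,0,0,1],[0,0,-4,0,0,0,1],[0,0,-2,0,0,0,1],[0,0,0,0,0,0,1]]

```text
time: 11.15
eef_pos: [0.4704, -0.3751, 0.2258]
tcp_rot: [0.998, -0.067, 0.001, 0.001]
contact_force: [0.0, -0.6, 0.1]
opening: 1.003
finger_force: 0.0
```

```bash
python3 - <<'E'
from h import *
s,w=snap('w6')
a=cv2.imread('pics/w6.png');cv2.imwrite('pics/c7.png',a[100:300,220:420])
plan((.56,-.012,.25),3)
E
```

```text
t 11.2 pos [ 0.4697 -0.3743  0.2235] yaw -7.6 q6 0.86 F [-0.3  1.  -0.6] op 1.0 ff 0.0
n 8 shift tot [  4.14 -37.11  -2.65] turn [-0.     0.    -0.186] per row(shift) [ 0.52 -4.64 -0.33] turn/row [-0.     0.    -0.023]
```

View pics/c7.png

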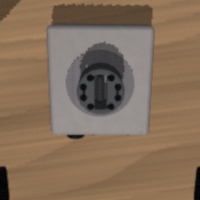

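The rotor sits on the mixer with the key showing through its slot. Next the short rack; I'll locate it by its hole pattern.

Request:
send_rows:
  series:
    - [[0.93,-4.19,-0.3,0,0,0,1],[0.93,-4.19,-0.3,0,0,0,1],[0.93,-4.19,-0.3,0,0,0,1],[0.93,-4.19,-0.3,0,0,0,1],[0.93,-4.19,-0.3,0,0,0,1],[0.93,-4.19,-0.3,0,0,0,1],[0.93,-4.19,-0.3,0,0,0,1],[0.93,-4.19,-0.3,0,0,-0.186,1],[0.93,-4.19,-0.3,0,0,0,1],[0,0,0,0,0,0,1]]

```text
time: 12.45
eef_pos: [0.5943, -0.0071, 0.2481]
tcp_rot: [1.0, 0.028, -0.002, -0.001]
contact_force: [-0.1, -0.9, -0.5]
opening: 0.997
finger_force: 0.0
```

```bash
cat >> h.py <<'E'
def holes(n,w,z,rmm,guess,rad):
    """dark blobs of hole radius rmm at height z around guess -> rack centre, yaw"""
    g=cv2.cvtColor(cv2.imread(f'pics/{n}.png'),cv2.COLOR_BGR2GRAY)
    k,lab,st,ce=cv2.connectedComponentsWithStats((g<55).astype(np.uint8))
    P=[]
    for i in range(1,k):
        p=ray(w,ce[i],z);q=ray(w,ce[i]+[1,0],z);A=st[i,4]*np.linalg.norm(q-p)**2
        if abs(p[0]-guess[0])<rad and abs(p[1]-guess[1])<.03 and .35<A/(np.pi*rmm**2)<1.6: P.append(p)
    P=np.array(P);print(len(P));print((P[:,:2]*1000).round(1).tolist())
    r=cv2.minAreaRect((P[:,:2]*1000).astype(np.float32));print(r,'mean',P.mean(0).round(4),'pca',np.degrees(np.arctan(np.divide(*np.linalg.svd(P[:,:2]-P[:,:2].mean(0))[2][0][::-1]))))
E
python3 - <<'E'
from h import *
s,w=snap('w7')
holes('w7',w,.145,.005,(.603,-.012),.05)
plan((.603,-.012,.16),3)
E
```

```text
13
[[645.2, -9.9], [628.8, 2.6], [629.5, -11.9], [629.9, -26.7], [611.8, 1.9], [612.4, -12.7], [612.9, -27.4], [594.7, 1.2], [595.4, -13.5], [596.1, -28.1], [577.8, 0.5], [578.5, -14.0], [579.0, -28.8]]
((611.7952270507812, -12.760480880737305), (66.93270111083984, 29.392702102661133), 2.417261838912964) mean [ 0.6071 -0.0128  0.145 ] pca 3.203229817471839
t 12.5 pos [ 0.5942 -0.0086  0.2482] yaw 3.2 q6 1.33 F [ 0.8 -0.5 -0.6] op 1.0 ff 0.0
n 2 shift tot [0.9  0.39 8.81] turn [-0.001  0.004  0.003] per row(shift) [0.45 0.2  4.41] turn/row [-0.     0.002  0.001]
```

Request:
send_rows:
  series:
    - [[1.0,0.5,2,0,0,0.014,1],[0,0,3.5,0,0,0,1],[0,0,3.5,0,0,0,1],[0,0,2.6,0,0,0,1],[0,0,1.2,0,0,0,1],[0,0,0,0,0,0,0.6],[0,0,0,0,0,0,0.2],[0,0,0,0,0,0,0],[0,0,0,0,0,0,-0.4],[0,0,0,0,0,0,-0.4]]
  force: 40

```text
time: 13.75
eef_pos: [0.6065, -0.0145, 0.1245]
tcp_rot: [1.0, 0.019, 0.001, 0.0]
contact_force: [-0.5, -0.4, 5.1]
opening: 0.577
finger_force: 43.8
```

Request:
send_rows:
  series:
    - [[0,0,-0.4,0,0,0,-0.4],[0,0,-1,0,0,0,-0.4],[0,0,-3,0,0,0,-0.4],[0,0,-3,0,0,0,-0.4],[0,0,0,0,0,0,-0.4]]

```text
time: 14.38
eef_pos: [0.607, -0.0145, 0.1999]
tcp_rot: [1.0, 0.019, 0.003, 0.001]
contact_force: [-0.6, 0.3, -2.4]
opening: 0.578
finger_force: 43.2
```

```bash
python3 - <<'E'
from h import *
plan((.585,-.191,.15),-1)
E
```

```text
t 14.38 pos [ 0.607  -0.0145  0.1999] yaw 2.2 q6 1.34 F [-0.6  0.3 -2.4] op 0.58 ff 43.182499408721924
n 4 shift tot [-2.91 17.55  4.99] turn [ 0.001 -0.006  0.056] per row(shift) [-0.73  4.39  1.25] turn/row [ 0.    -0.001  0.014]
```

Request:
send_rows:
  series:
    - [[-0.5,3.5,0,0,0,0,-0.4],[-0.5,3.5,0,0,0,0,-0.4],[-0.5,3.5,0,0,0,0,-0.4],[-0.5,3.5,0,0,0,0,-0.4],[-0.6,3.5,1,0,0,0.056,-0.4],[0,0,3.5,0,0,0,-0.4],[0,0,3.5,0,0,0,-0.4],[0,0,3.5,0,0,0,-0.4],[0,0,2,0,0,0,-0.4],[0,0,0,0,0,0,-0.4]]

```text
time: 15.62
eef_pos: [0.5844, -0.1891, 0.059]
tcp_rot: [1.0, -0.009, -0.003, -0.001]
contact_force: [-0.0, 0.0, -2.2]
opening: 0.575
finger_force: 43.0
```

```bash
python3 - <<'E'
from h import *
plan((.588,-.191,.0275),-1)
E
```

```text
t 15.62 pos [ 0.5844 -0.1891  0.059 ] yaw -1.0 q6 1.11 F [-0.   0.  -2.2] op 0.57 ff 43.02459955215454
n 1 shift tot [0.38 0.19 3.14] turn [-0.003  0.005  0.   ] per row(shift) [0.38 0.19 3.14] turn/row [-0.003  0.005  0.   ]
```

Request:
send_rows:
  series:
    - [[0.38,0.19,0,0,0,0,-0.4],[0,0,1.2,0,0,0,-0.4],[0,0,0.8,0,0,0,-0.4],[0,0,0.5,0,0,0,-0.4],[0,0,0.3,0,0,0,-0.4],[0,0,0.1,0,0,0,-0.4],[0,0,0,0,0,0,-0.4]]

```text
time: 16.5
eef_pos: [0.5901, -0.1921, 0.0329]
tcp_rot: [1.0, -0.009, 0.0, 0.0]
contact_force: [-0.2, 0.1, -2.2]
opening: 0.574
finger_force: 43.1
```

Request:
send_rows:
  series:
    - [[-0.15,0,0.2,0,0,0,-0.4],[0,0,0.2,0,0,0,-0.4],[0,0,0.1,0,0,0,-0.4],[0,0,0,0,0,0,-0.4]]

```text
time: 17.0
eef_pos: [0.5885, -0.192, 0.0278]
tcp_rot: [1.0, -0.009, 0.0, -0.0]
contact_force: [0.1, -0.1, -2.1]
opening: 0.573
finger_force: 43.1
```

Request:
send_rows:
  series:
    - [[0,0,0.1,0,0,0,-0.4],[0,0,0.1,0,0,0,-0.4],[0,0,0,0,0,0,-0.4]]

```text
time: 17.38
eef_pos: [0.5887, -0.1922, 0.0275]
tcp_rot: [1.0, -0.009, -0.0, 0.0]
contact_force: [-3.2, 2.0, 6.0]
opening: 0.574
finger_force: 44.0
```

Contact with the tray floor. Release, go up, and move back to the stack.

Request:
send_rows:
  series:
    - [[0,0,0,0,0,0,0.3],[0,0,0,0,0,0,0.5],[0,0,0,0,0,0,0.8],[0,0,-1,0,0,0,1],[0,0,-4,0,0,0,1],[0,0,-5,0,0,0,1],[0,0,-5,0,0,0,1],[0,0,-4,0,0,0,1],[0,0,-2,0,0,0,1],[0,0,0,0,0,0,1]]

```text
time: 18.62
eef_pos: [0.5891, -0.1924, 0.2375]
tcp_rot: [1.0, -0.009, 0.001, 0.001]
contact_force: [-0.7, 0.1, -0.2]
opening: 0.999
finger_force: 0.0
```

```bash
python3 - <<'E'
from h import *
s,w=snap('w8')
holes('w8',w,.048,.005,(.585,-.191),.05)
plan((.606,-.014,.22),2.5)
E
```

```text
13
[[627.8, -192.3], [612.2, -177.9], [612.1, -192.2], [611.8, -207.1], [595.3, -177.5], [595.0, -192.3], [594.9, -207.0], [578.5, -177.1], [578.1, -191.9], [577.9, -206.7], [561.3, -177.0], [561.0, -191.6], [560.7, -206.4]]
((594.3521118164062, -192.18301391601562), (29.635595321655273, 66.81720733642578), 88.97093200683594) mean [ 0.5897 -0.1921  0.048 ] pca -0.6411926711134966
t 18.68 pos [ 0.5882 -0.1919  0.2352] yaw -1.0 q6 1.11 F [ 0.1  0.8 -0.3] op 1.0 ff 0.0
n 4 shift tot [  1.47 -17.82   1.53] turn [-0.     0.    -0.061] per row(shift) [ 0.37 -4.45  0.38] turn/row [-0.     0.    -0.015]
```

Request:
send_rows:
  series:
    - [[0.3,-3.6,0,0,0,0,1],[0.3,-3.6,0,0,0,0,1],[0.3,-3.6,0,0,0,0,1],[0.3,-3.6,0,0,0,0,1],[0.3,-3.5,0,0,0,-0.061,1],[0,0,2,0,0,0,1],[0,0,2,0,0,0,1],[0,0,0,0,0,0,1],[0,0,0,0,0,0,1]]

```text
time: 19.8
eef_pos: [0.6064, -0.0143, 0.1953]
tcp_rot: [1.0, 0.021, -0.0, -0.0]
contact_force: [-0.2, 0.2, -0.1]
opening: 1.0
finger_force: 0.0
```

```bash
python3 - <<'E'
from h import *
s,w=snap('w9')
holes('w9',w,.1,.006,(.606,-.013),.08)
plan((.6064,-.014,.075),2.5)
E
```

```text
23
[[676.5, 0.7], [678.1, -21.4], [651.9, 3.6], [652.2, -13.0], [652.4, -29.6], [636.9, 3.4], [637.0, -13.1], [637.2, -29.9], [621.6, 3.2], [621.9, -13.5], [622.1, -30.1], [606.6, 3.0], [606.7, -13.7], [606.9, -30.3], [591.4, 2.9], [591.6, -13.9], [591.9, -30.5], [576.2, 2.6], [576.5, -14.1], [576.6, -30.7], [561.2, 2.4], [561.4, -14.3], [561.6, -31.0]]
((619.6658935546875, -13.438714981079102), (116.63615417480469, 33.39927291870117), 0.8155205845832825) mean [ 0.6129 -0.0134  0.1   ] pca 1.4838849492007973
t 19.85 pos [ 0.6068 -0.0142  0.1961] yaw 2.4 q6 1.34 F [ 0.6 -0.2  0. ] op 1.0 ff 0.0
n 3 shift tot [-0.05 -0.03 12.11] turn [ 0.    -0.001 -0.001] per row(shift) [-0.02 -0.01  4.04] turn/row [ 0. -0. -0.]
```

Request:
send_rows:
  series:
    - [[0,0,3.5,0,0,0.028,1],[0,0,3.5,0,0,0,1],[0,0,3.1,0,0,0,1],[0,0,1.6,0,0,0,1],[0,0,0.3,0,0,0,1],[0,0,0,0,0,0,0.7],[0,0,0,0,0,0,0.3],[0,0,0,0,0,0,0],[0,0,0,0,0,0,-0.3],[0,0,0,0,0,0,-0.3]]
  force: 50

```text
time: 21.1
eef_pos: [0.608, -0.0136, 0.0778]
tcp_rot: [1.0, 0.008, 0.002, 0.0]
contact_force: [0.2, -1.4, 6.6]
opening: 0.643
finger_force: 56.7
```

Request:
send_rows:
  series:
    - [[0,0,0,0,0,0,-0.3],[0,0,-0.4,0,0,0,-0.3],[0,0,-1,0,0,0,-0.3],[0,0,-3,0,0,0,-0.3],[0,0,-3,0,0,0,-0.3],[0,0,-3,0,0,0,-0.3],[0,0,0,0,0,0,-0.3]]

```text
time: 21.98
eef_pos: [0.6081, -0.0135, 0.1829]
tcp_rot: [1.0, 0.008, 0.003, 0.001]
contact_force: [0.2, -0.2, -2.3]
opening: 0.642
finger_force: 56.0
```

```bash
python3 - <<'E'
from h import *
plan((.498,.352,.18),8)
E
```

```text
t 21.98 pos [ 0.6081 -0.0135  0.1829] yaw 0.9 q6 1.37 F [ 0.2 -0.2 -2.3] op 0.64 ff 56.0085529088974
n 8 shift tot [-10.43 -36.72   0.18] turn [ 0.002 -0.006 -0.124] per row(shift) [-1.3  -4.59  0.02] turn/row [ 0.    -0.001 -0.015]
```

Request:
send_rows:
  series:
    - [[-1.05,-3.67,0,0,0,0,-0.3],[-1.05,-3.67,0,0,0,0,-0.3],[-1.05,-3.67,0,0,0,0,-0.3],[-1.05,-3.67,0,0,0,0,-0.3],[-1.05,-3.67,0,0,0,0,-0.3],[-1.05,-3.67,0,0,0,0,-0.3],[-1.05,-3.67,0,0,0,0,-0.3],[-1.05,-3.67,0,0,0,0,-0.3],[-1.05,-3.67,0,0,0,-0.062,-0.3],[-1.0,-3.67,0,0,0,-0.062,-0.3]]

```text
time: 23.22
eef_pos: [0.4924, 0.3518, 0.1773]
tcp_rot: [0.997, 0.071, -0.002, 0.001]
contact_force: [1.3, -0.7, -2.6]
opening: 0.642
finger_force: 55.9
```

Request:
send_rows:
  series:
    - [[0,0,1,0,0,0,-0.3],[0,0,2,0,0,0,-0.3],[0,0,0,0,0,0,-0.3],[0,0,0,0,0,0,-0.3]]

```text
time: 23.72
eef_pos: [0.4942, 0.3503, 0.1491]
tcp_rot: [0.998, 0.069, -0.001, 0.0]
contact_force: [0.4, 0.3, -1.6]
opening: 0.645
finger_force: 55.8
```

```bash
python3 - <<'E'
from h import *
from plant import ctrl
s,w=snap('w10')
plan((.4995,.352,.06),8)
a=cv2.imread('pics/w10.png')
c=ctrl.read_camera('scene');b=c['img'][150:250,380:480,::-1]
cv2.imwrite('pics/c8.png',np.hstack([a,np.vstack([b,b*0,b*0,b*0])]))
E
```

```text
t 23.77 pos [0.4946 0.3506 0.1499] yaw 7.9 q6 1.88 F [ 1.3 -0.6 -1.8] op 0.65 ff 55.82414746284485
n 2 shift tot [ 0.51 -0.07  8.99] turn [-0.    -0.    -0.001] per row(shift) [ 0.25 -0.03  4.5 ] turn/row [-0.    -0.    -0.001]
```

View pics/c8.png

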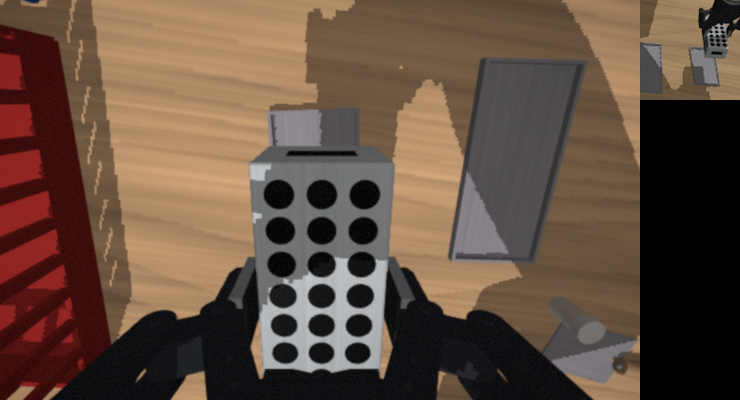

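Tray end corners show at (270,108) and (360,107), beyond the held rack. Long tray corners are (484,58) (585,62) (536,262) (449,260).

```bash
python3 - <<'E'
from h import *
w=pickle.load(open('w10.pkl','rb'));a,b=ray(w,(270,108),.01),ray(w,(360,107),.01);e=a-b;u=np.array([e[1],-e[0],0])/np.linalg.norm(e)
print(np.linalg.norm(e),np.degrees(np.arctan2(u[1],u[0])),(a+b)/2-u*.069)
for p,q in[((270,108),(273,147)),((360,107),(360,147))]:
    d=ray(w,p,.01)-ray(w,q,.01);print(np.degrees(np.arctan2(d[1],d[0])))
print('long',rect([ray(w,p,.01) for p in[(484,58),(585,62),(536,262),(449,260)]]))
print('rackheld',ray(w,(321.5,296),.149+.022),ray(w,(321.5,265),.149+.022))
E
```

```text
0.07511193015908424 8.554791684305556 [0.49828879 0.35528803 0.01      ]
9.727863081302718
10.09379565800549
long (array([0.5379, 0.1861, 0.01  ]), array([0.081, 0.179, 0.085, 0.18 ]), 'yaw(long) deg', np.float64(6.7))
rackheld [0.49320529 0.35003505 0.171     ] [0.50803209 0.35211029 0.171     ]
```

Request:
send_rows:
  series:
    - [[0.53,-0.22,1,0,0,-0.019,-0.3],[0,0,3,0,0,0,-0.3],[0,0,3,0,0,0,-0.3],[0,0,2,0,0,0,-0.3],[0,0,1,0,0,0,-0.3],[0,0,0.6,0,0,0,-0.3],[0,0,0.4,0,0,0,-0.3],[0,0,0.3,0,0,0,-0.3],[0,0,0,0,0,0,-0.3],[0,0,0,0,0,0,-0.3]]

```text
time: 25.08
eef_pos: [0.4992, 0.3543, 0.0373]
tcp_rot: [0.997, 0.079, 0.0, -0.0]
contact_force: [-0.1, -0.7, -2.7]
opening: 0.647
finger_force: 55.9
```

Request:
send_rows:
  series:
    - [[0,0,0.3,0,0,0,-0.3],[0,0,0.2,0,0,0,-0.3],[0,0,0.1,0,0,0,-0.3],[0,0,0.1,0,0,0,-0.3],[0,0,0,0,0,0,-0.3]]

```text
time: 25.7
eef_pos: [0.4992, 0.3544, 0.0308]
tcp_rot: [0.997, 0.079, 0.0, -0.0]
contact_force: [-2.5, -0.3, 4.6]
opening: 0.641
finger_force: 56.7
```

Contact with the tray. Release, and go up.

Request:
send_rows:
  series:
    - [[0,0,0,0,0,0,0.4],[0,0,0,0,0,0,0.6],[0,0,0,0,0,0,0.9],[0,0,-1,0,0,0,1],[0,0,-4,0,0,0,1],[0,0,-5,0,0,0,1],[0,0,-5,0,0,0,1],[0,0,-3,0,0,0,1],[0,0,0,0,0,0,1],[0,0,0,0,0,0,1]]

```text
time: 26.95
eef_pos: [0.4983, 0.3538, 0.2087]
tcp_rot: [0.997, 0.079, -0.001, 0.0]
contact_force: [-0.1, -0.3, 0.1]
opening: 1.003
finger_force: 0.0
```

```bash
python3 - <<'E'
from h import *
s,w=snap('w11')
holes('w11',w,.053,.006,(.498,.354),.08)
plan((.610,-.0145,.16),2)
E
```

```text
21
[[540.7, 377.9], [543.2, 361.2], [545.7, 344.9], [525.7, 375.4], [528.2, 358.9], [530.9, 342.5], [510.7, 373.1], [513.4, 356.6], [515.8, 340.2], [495.8, 370.7], [498.5, 354.3], [500.9, 337.9], [480.8, 368.4], [483.4, 352.0], [486.0, 335.5], [465.8, 366.0], [468.4, 349.5], [471.0, 333.1], [450.9, 363.8], [453.5, 347.1], [456.0, 330.7]]
((498.3306579589844, 354.25848388671875), (90.97459411621094, 33.57294464111328), 8.875370979309082) mean [0.4983 0.3543 0.053 ] pca 8.956784506580293
t 27.0 pos [0.498  0.3537 0.2079] yaw 9.1 q6 1.86 F [ 0.3 -0.4 -0.4] op 1.0 ff 0.0
n 8 shift tot [ 5.26 38.12  4.8 ] turn [0.001 0.003 0.124] per row(shift) [0.66 4.77 0.6 ] turn/row [0.    0.    0.015]
```

Middle rack is well placed, at (0.498,0.354), 9°. Back for the long rack.

Request:
send_rows:
  series:
    - [[0.6,4.24,0,0,0,0,1],[0.6,4.24,0,0,0,0,1],[0.6,4.24,0,0,0,0,1],[0.6,4.24,0,0,0,0,1],[0.6,4.24,0,0,0,0,1],[0.6,4.24,0,0,0,0,1],[0.6,4.24,0,0,0,0,1],[0.6,4.24,0,0,0,0.062,1],[0.6,4.24,2,0,0,0.062,1],[0,0,2,0,0,0,1]]

```text
time: 28.25
eef_pos: [0.6096, -0.0173, 0.1672]
tcp_rot: [1.0, 0.015, -0.001, -0.0]
contact_force: [0.6, 0.0, -0.7]
opening: 1.001
finger_force: 0.0
```

Request:
send_rows:
  series:
    - [[0,0,0,0,0,0,1],[0,0,0,0,0,0,1]]

```text
time: 28.5
eef_pos: [0.6097, -0.0136, 0.1694]
tcp_rot: [1.0, 0.018, -0.0, -0.0]
contact_force: [-0.3, -0.4, -0.5]
opening: 0.996
finger_force: 0.0
```

```bash
python3 - <<'E'
from h import *
s,w=snap('w12')
holes('w12',w,.05,.009,(.61,-.0145),.08)
plan((.610,-.0145,.025),2)
E
```

```text
14
[[676.5, -23.7], [674.6, 3.2], [655.2, -25.1], [653.2, 1.8], [632.0, 0.2], [633.8, -26.7], [612.5, -28.3], [610.6, -1.3], [591.2, -29.8], [589.2, -2.9], [567.9, -4.4], [569.8, -31.3], [546.5, -5.9], [548.5, -32.8]]
((611.52978515625, -14.784523010253906), (128.40374755859375, 27.058786392211914), 4.077655792236328) mean [ 0.6115 -0.0148  0.05  ] pca 4.093097139392636
t 28.55 pos [ 0.6101 -0.0136  0.1702] yaw 2.1 q6 1.35 F [-0.3  0.9  0.5] op 1.0 ff 0.0
n 3 shift tot [-0.02  0.09 14.52] turn [-0.    -0.     0.002] per row(shift) [-0.01  0.03  4.84] turn/row [-0.    -0.     0.001]
```

Request:
send_rows:
  series:
    - [[0.12,0.12,3,0,0,-0.035,1],[0,0,4,0,0,0,1],[0,0,4,0,0,0,1],[0,0,2.4,0,0,0,1],[0,0,1,0,0,0,1],[0,0,0,0,0,0,0.8],[0,0,0,0,0,0,0.4],[0,0,0,0,0,0,0],[0,0,0,0,0,0,-0.2],[0,0,0,0,0,0,-0.2]]
  force: 60

```text
time: 29.8
eef_pos: [0.613, -0.016, 0.0282]
tcp_rot: [0.999, 0.035, 0.002, 0.0]
contact_force: [-0.7, 0.9, 6.6]
opening: 0.686
finger_force: 68.4
```

Request:
send_rows:
  series:
    - [[0,0,0,0,0,0,-0.2],[0,0,-0.4,0,0,0,-0.2],[0,0,-1,0,0,0,-0.2],[0,0,-2,0,0,0,-0.2],[0,0,-3,0,0,0,-0.2],[0,0,-2,0,0,0,-0.2],[0,0,0,0,0,0,-0.2]]

```text
time: 30.68
eef_pos: [0.613, -0.0163, 0.1129]
tcp_rot: [0.999, 0.035, 0.003, 0.001]
contact_force: [0.8, -0.4, -3.3]
opening: 0.685
finger_force: 67.3
```

```bash
python3 - <<'E'
from h import *
plan((.5385,.184,.1),6.2)
E
```

```text
t 30.68 pos [ 0.613  -0.0163  0.1129] yaw 4.0 q6 1.31 F [ 0.8 -0.4 -3.3] op 0.68 ff 67.31686234474182
n 5 shift tot [ -6.05 -20.5    1.22] turn [ 0.002 -0.005 -0.038] per row(shift) [-1.21 -4.1   0.24] turn/row [ 0.    -0.001 -0.008]
```

Request:
send_rows:
  series:
    - [[-0.98,-3.42,0,0,0,0,-0.2],[-0.98,-3.42,0,0,0,0,-0.2],[-0.98,-3.42,0,0,0,0,-0.2],[-0.98,-3.42,0,0,0,0,-0.2],[-0.98,-3.42,0,0,0,0,-0.2],[-0.98,-3.4,0,0,0,-0.038,-0.2],[0,0,2,0,0,0,-0.2],[0,0,2,0,0,0,-0.2],[0,0,0,0,0,0,-0.2],[0,0,0,0,0,0,-0.2]]

```text
time: 31.92
eef_pos: [0.5386, 0.1836, 0.0694]
tcp_rot: [0.999, 0.053, -0.0, 0.0]
contact_force: [1.1, 0.8, -3.1]
opening: 0.684
finger_force: 67.1
```

```bash
python3 - <<'E'
from h import *
plan((.5398,.184,.0312),6.2)
E
```

```text
t 31.93 pos [0.5386 0.1836 0.0694] yaw 6.1 q6 1.61 F [ 1.1  0.8 -3.1] op 0.68 ff 67.09281921386719
n 1 shift tot [ 0.12 -0.02  3.82] turn [ 0.     0.001 -0.002] per row(shift) [ 0.12 -0.02  3.82] turn/row [ 0.     0.001 -0.002]
```

Request:
send_rows:
  series:
    - [[0.1,0,1.5,0,0,0,-0.2],[0,0,0.8,0,0,0,-0.2],[0,0,0.5,0,0,0,-0.2],[0,0,0.4,0,0,0,-0.2],[0,0,0.2,0,0,0,-0.2],[0,0,0.2,0,0,0,-0.2],[0,0,0,0,0,0,-0.2]]

```text
time: 32.8
eef_pos: [0.5393, 0.1846, 0.0338]
tcp_rot: [0.999, 0.054, 0.0, -0.0]
contact_force: [-0.2, 0.3, -3.9]
opening: 0.688
finger_force: 67.2
```

Request:
send_rows:
  series:
    - [[0,0,0.2,0,0,0,-0.2],[0,0,0.1,0,0,0,-0.2],[0,0,0.1,0,0,0,-0.2],[0,0,0,0,0,0,-0.2]]

```text
time: 33.3
eef_pos: [0.5395, 0.1846, 0.0311]
tcp_rot: [0.999, 0.054, -0.0, 0.0]
contact_force: [-4.5, -0.3, 6.0]
opening: 0.689
finger_force: 68.2
```

Request:
send_rows:
  series:
    - [[0,0,0,0,0,0,0.5],[0,0,0,0,0,0,0.7],[0,0,0,0,0,0,1],[0,0,-1,0,0,0,1],[0,0,-4,0,0,0,1],[0,0,-5,0,0,0,1],[0,0,-5,0,0,0,1],[0,0,-5,0,0,0,1],[-3,0,-3,0,0,0,1],[0,0,0,0,0,0,1]]

```text
time: 34.55
eef_pos: [0.5102, 0.1817, 0.2643]
tcp_rot: [0.999, 0.054, 0.004, -0.0]
contact_force: [-0.2, 0.7, 0.6]
opening: 1.002
finger_force: 0.0
```

```bash
python3 - <<'E'
from h import *
from plant import ctrl
s,w=snap('w13')
holes('w13',w,.053,.009,(.538,.184),.1)
c=ctrl.read_camera('scene');b=cv2.resize(c['img'][145:285,195:475,::-1],None,fx=2.2,fy=2.2,interpolation=cv2.INTER_CUBIC)
d=ctrl.read_camera('side');d=cv2.resize(d['img'][120:380,200:440,::-1],(554,600))[:290]
d=ctrl.read_camera('side')['img'][130:380,200:440,::-1];m=np.zeros((600,800,3),np.uint8);m[:b.shape[0],:b.shape[1]]=b;m[310:560,:240]=d
a=cv2.imread('pics/w13.png')[0:280,0:640];a=cv2.resize(a,(550,240));m[310:550,245:795]=a
cv2.imwrite('pics/f.png',m)
E
```

```text
14
[[600.9, 205.0], [603.8, 178.1], [579.5, 202.5], [582.5, 176.0], [558.3, 200.3], [561.2, 173.5], [537.0, 198.0], [540.0, 171.1], [515.7, 195.6], [518.7, 168.8], [494.4, 193.3], [497.4, 166.5], [473.2, 191.1], [476.2, 164.2]]
((538.4922485351562, 184.57461547851562), (128.49520874023438, 27.099075317382812), 6.216424942016602) mean [0.5385 0.1846 0.053 ] pca 6.225968854242627
```

View pics/f.png

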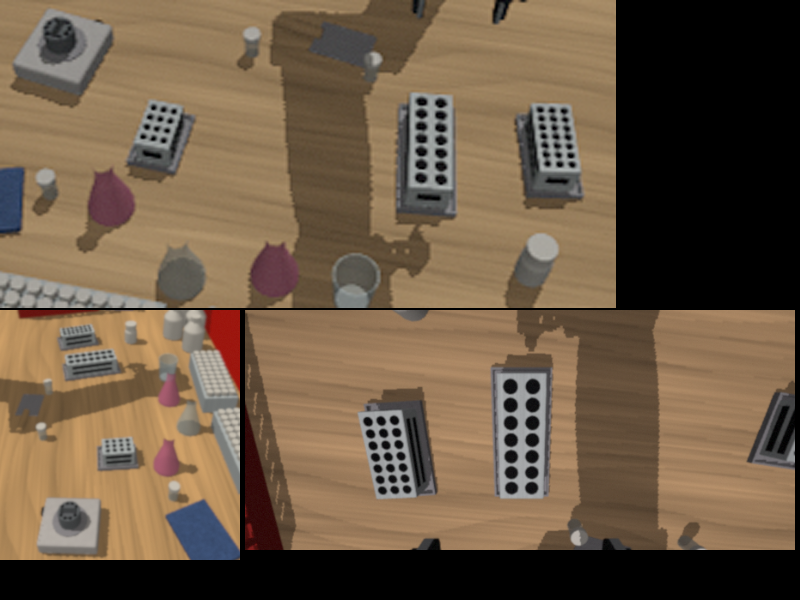

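All three racks sit inside their trays, at (160,125), (427,150) and (550,145). The rotor is down on the mixer at (60,37) and the flask at (180,268) is upright. Handing in.

```bash
python3 -c "
from plant import ctrl
print(ctrl.sign_off())"
```

```text
the job is handed in; nothing more can be done
None
```

The job is handed in at about 35 s: the rotor sits down over the drive key, all three racks stand in their own trays, and the flask is still upright; no verdict came back from the sign-off.

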